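# Tidy the microscope bench

## Robot

A 7-joint arm with a two-finger parallel gripper is mounted at the origin on the work surface. World frame = base frame: x ahead of the robot, y to its left, z up, the work surface at z = 0. Lengths are in m, angles in rad, forces in N, time in s.
With the tool pointing down it reaches from about 0.425 to 0.925 m from the base axis. Payload 6.8 kg.
Tool frame: the origin (TCP) lies on the centre line of the jaws, within the pads' length; the fingertips stand 11 mm ahead of it and the grasp point (between the pads) lies 8 mm behind it; z points along the fingers, y is the direction in which the jaws open and shut (so a half turn about z gives the same grasp; the last joint's range is limited). The gripper opens to 85 mm and grips with 20 to 120 N. Pads are 22 mm wide; open, the fingers measure 114 mm over their backs; the gripper's body (76 mm by 85 mm) begins 54 mm behind the grasp point. The pads swing forward as they close: fully open they stand 13 mm farther back than shut.
Start: joints at [1.221, 0.477, 0.022, 1.555, -0.011, 1.109, -0.083], TCP at [0.162, -0.655, 0.242] pointing down, gripper open.
Joint ranges: [-2.96, 2.96], [-0.34, 2.1], [-1.41, 1.46], [0.24, 2.44], [-1.37, 4.51], [0.17, 1.92], [-2.96, 2.96]. Speed limits (rad/s): [2.39, 2.39, 3.14, 3.14, 3.14, 3.14, 3.14].

## Interface

Orientations are given as a rotation vector (axis times angle).
In Python, from bench import r gives the robot as it stands.
- The arm moves only by the tool send_rows, never from a script. Its argument "deltas" is a list of rows, each a list of 7 numbers: the opening, from 0 (shut) to 1 (fully open), then the shift along the tool's x, y, z as a fraction of full scale, then the turn, a rotation vector about the tool's x, y, z as a fraction of full scale. In form: [[hand, x, y, z, ax, ay, az], ...]. A call has 1 to 20 rows; each row is the pose to reach, as a shift and turn from the pose commanded when the call began, along the tool's axes at that moment, turning the shorter way round; what a row does not reach only later rows make up. Full scale, the value 1, is 150 mm for a shift and 180 degrees for a turn. A row lasts 1/12 s, in which the tool goes at most 41.7 mm and 7.16 degrees, less where a joint would pass 70% of its speed; a pose out of reach is approached as far as the arm can. A call with a number of a shift or a turn outside -1 to 1 is refused whole. A call with a gripper value outside its range is refused whole. The fingers move at their own pace and stop on an object; "squeeze" is the grip in N (left out, the last holds). Time passes only in rows, so rows that repeat a pose let the fingers close. It gives the time, the measured TCP pose, the force and the opening at its end, in the units of the state.
- r.get_obs(): the state, without advancing time (a new reading comes with each control period).
- r.grab_frame(name): name is "scene" or "top" or "wrist"; returns a dict with "pixels" (384x512x3 uint8, red, green, blue), "camera_matrix" (3x3 intrinsics, pixels), "dist_coeffs" ([k1, k2, p1, p2, k3] as OpenCV has them; the pictures are not rectified), "rvec" (rotation vector, rad) and "tvec" (3), from world to camera coordinates, as OpenCV has them. Camera axes: x right, y down, z forward; pixel columns grow to the right and rows downward; lengths in m; the calibration is good to about 2 mm. A picture is of the moment at which its call begins. There is no depth.
- r.hand_in(): hands the job in, once; it reports no verdict.
The state is a dict: "clock": time; "joints": joint angles; "qvel": joint speeds; "tau": joint torques, N m; "tcp_pos": TCP position; "orientation": TCP orientation; "contact_force": force on the tool from outside, world axes, zero at the start; "moment": the same for the moment, N m; "grip_width": finger opening in m.
Only numpy, scipy, OpenCV 4.12 (cv2) and the standard library are available. Lean on these libraries where they do the work, as an engineer would, in place of code of your own. Each camera call takes 0.05 s, during which the arm holds its last target. There are 200 camera calls.

## Task

Sort the loose things on the microscope bench to where they belong: the two objective lenses into the two round wells of the black block, one in each, the two amber bottles into the two bays of the plywood caddy, one in each, and the white jar into the round steel dish. Set everything down upright on the floor of its place rather than dropping it, and leave the petri dish and the blue slide box as they are.

Things in the scene. Friction and masses are not known exactly. Their poses are not given: they have to be found in the camera images.
- objective_a: Microscope objective lens, a stepped steel barrel with a brass ring and a broad black band, standing upright on its threaded foot, 56 mm tall: foot 20 mm across up to 6 mm, barrel 26 mm across from 8 to 42 mm height, above that it tapers to a 10 mm nose; about 110 g. Origin: centre of its underside; z up along its axis. Both objectives are alike.
- objective_b: Microscope objective lens, a stepped steel barrel with a brass ring and a broad black band, standing upright on its threaded foot, 56 mm tall: foot 20 mm across up to 6 mm, barrel 26 mm across from 8 to 42 mm height, above that it tapers to a 10 mm nose; about 110 g. Origin: centre of its underside; z up along its axis. Both objectives are alike.
- bottle_a: Amber glass reagent bottle with a white label and black cap, standing upright, 76 mm tall: round body 32 mm across up to 54 mm height, then a 19 mm cap; about 60 g. Origin: centre of its underside; z up along its axis. Both bottles are alike.
- bottle_b: Amber glass reagent bottle with a white label and black cap, standing upright, 76 mm tall: round body 32 mm across up to 54 mm height, then a 19 mm cap; about 60 g. Origin: centre of its underside; z up along its axis. Both bottles are alike.
- jar: White plastic specimen jar with a screw lid, standing upright, 64 mm tall: round body 52 mm across up to 51 mm height, lid 55 mm across above that; about 120 g. Origin: centre of its underside; z up along its axis.
- lens_block: Black plastic block, 80 mm (x) by 140 mm (y) by 14 mm high, fixed to the bench, with two round cork-lined wells side by side along its long side: each 46 mm across and 8 mm deep (well floor 6 mm above the bench), centred at x = 0, y = +34 mm and y = -34 mm in the block's frame. Origin: centre of its underside.
- bottle_caddy: Plywood open-topped caddy, 70 mm (x) by 136 mm (y) by 22 mm high, fixed to the bench, walls and floor 6 mm thick (inner floor 6 mm above the bench), split by one 6 mm wall across its middle into two bays side by side along its long side: each about 58 by 59 mm inside, centred at x = 0, y = +32.5 mm and y = -32.5 mm in the caddy's frame. Origin: centre of its underside.
- jar_dish: Round stainless steel dish, 92 mm across the rim and 16 mm high, fixed to the bench, wall 4 mm, inner floor 4 mm above the bench and about 80 mm across. Origin: centre of its underside.
- petri_dish: Loose covered glass petri dish, 62 mm across and 14 mm high, standing among the things; to be left alone. Origin: centre of its underside.
- slide_box: Loose blue plastic box for glass slides, 36 mm (x) by 60 mm (y) by 24 mm high, lying among the things; to be left alone. Origin: centre of its underside.
There are look-alikes about, which are no part of the job. What is shaped like the bottle_b but red is not meant.

How it is judged:
By the outcome, as a careful person would: the job done as asked, in the order asked, and still so for the second after the job is handed in, with the robot touching nothing.
It also fails if it takes over 131 s, if anything falls off the work surface, if the arm or the gripper's body presses on something with over 40 N, if the wrist force passes 120 N, or if a joint passes its speed limit or range.

## Working session

There is one attempt and no reset: what is moved stays moved. The work goes in short steps, Python scripts to look and compute and a tool call to move; the robot and the scene stay as the last step left them, time stands still between calls to the robot, and variables do not carry over. Pictures are saved under pics/ and viewed, about 12 in all and at most 16, crops included, and the job is handed in when it is done.

Besides the shell and the picture viewer there is one more tool, called after ">>>" as name(argument=value, ...), one argument or row to a line, values as JSON. send_rows: Moves the arm, as the interface text tells. Shift numbers are shares of 150 mm and turn numbers shares of 180 degrees, none past 1 either way. Its arguments: {"type":"object","properties":{"deltas":{"type":"array","items":{"type":"array","items":{"type":"number"}}},"squeeze":{"type":"number"}},"required":["deltas"]}

```bash
ls; mkdir -p pics; cat > h.py <<'E'
import numpy as np, cv2
from bench import r
from scipy.spatial.transform import Rotation as R
def grab(n,save=None):
    f=r.grab_frame(n)
    for k in("camera_matrix","dist_coeffs","rvec","tvec","pixels"): f[k]=np.array(f[k])
    if save: cv2.imwrite(f"pics/{save}.png",f["pixels"][:,:,::-1])
    return f
def ray(f,uv):
    p=cv2.undistortPoints(np.array(uv,float).reshape(-1,1,2),f["camera_matrix"],f["dist_coeffs"]).reshape(-1,2)
    M=cv2.Rodrigues(f["rvec"].astype(float))[0]; c=-M.T@f["tvec"].reshape(3)
    return c,np.c_[p,np.ones(len(p))]@M
def plane(f,uv,z):
    c,d=ray(f,uv); return c+d*((z-c[2])/d[:,2])[:,None]
def proj(f,X):
    return cv2.projectPoints(np.array(X,float).reshape(-1,1,3),f["rvec"].astype(float),f["tvec"].astype(float),f["camera_matrix"],f["dist_coeffs"])[0].reshape(-1,2)
E
python3 - <<'E'
from h import *
for n in("top","scene"):
    f=grab(n,n+"0"); c,_=ray(f,[[256,192]]); print(n,c.round(3),plane(f,[[0,0],[511,0],[256,192],[0,383],[511,383]],0).round(3).tolist())
o=r.get_obs(); print(o)
E
```

```text
pics
top [ 0.429 -0.005  0.871] [[1.083, 0.706, 0.0], [1.064, -0.655, 0.0], [0.557, 0.013, 0.0], [0.103, 0.616, 0.0], [0.113, -0.573, -0.0]]
scene [ 1.027 -0.325  0.727] [[-1.115, -0.31, 0.0], [0.165, 1.535, 0.0], [0.481, 0.017, 0.0], [0.608, -0.605, 0.0], [1.101, 0.144, 0.0]]
{'clock': 0.1, 'joints': array([ 1.22092089,  0.47772856,  0.02237733,  1.55635589, -0.01149646,
        1.10930075, -0.08312069]), 'qvel': array([-3.02163303e-04, -1.33864294e-03,  3.45077879e-04, -1.50873502e-03,
        9.84673997e-05, -1.06766022e-03,  7.54694738e-04]), 'tau': array([ 5.01525152e-03, -5.97765577e+01,  1.61397178e+00, -2.81957567e+01,
        1.28552175e-02,  5.05752687e-03, -2.02732167e-05]), 'tcp_pos': array([ 0.16145736, -0.65487158,  0.24141474]), 'orientation': array([-3.11705383e+00, -3.78612555e-01,  5.32876689e-04]), 'contact_force': array([ 0.42779954, -0.30669824,  0.16035475]), 'moment': array([ 0.06888468, -0.04801082,  0.05070623]), 'grip_width': 0.0853456225254805}
```

View pics/top0.png

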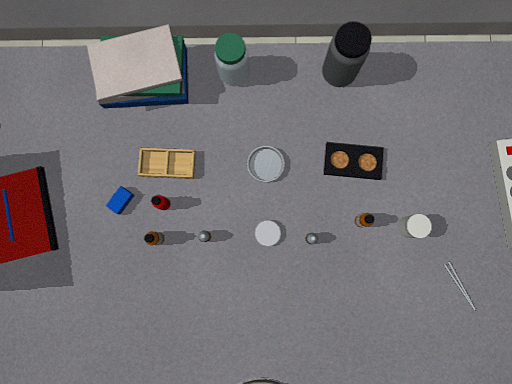

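View pics/scene0.png

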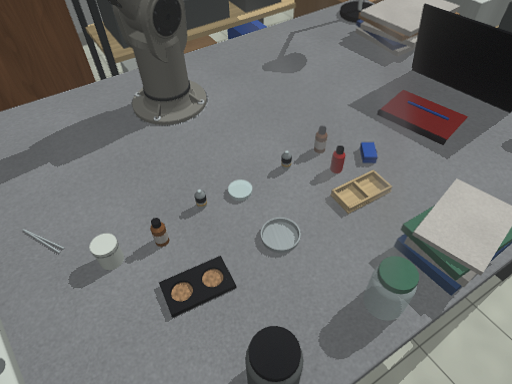

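Top view: bottles at (153,239) and (366,220), objectives at (205,236) and (312,238), jar at (418,226), petri dish at (268,233), red decoy at (160,202), slide box at (120,200), caddy at (167,163), dish at (266,164), block at (354,160). Next I'll take an enlarged crop with masks.

```bash
python3 - <<'E'
from h import *
f=grab("top"); im=f["pixels"]; hsv=cv2.cvtColor(im,cv2.COLOR_RGB2HSV)
c=im[130:270,100:440]; c=cv2.resize(c,None,fx=2.35,fy=2.35,interpolation=cv2.INTER_CUBIC)
cv2.imwrite("pics/crop1.png",c[:,:,::-1])
def blob(name,mask,win,z,big=True):
    u0,u1,v0,v1=win; m=np.zeros(mask.shape,np.uint8); m[v0:v1,u0:u1]=mask[v0:v1,u0:u1]
    n,l,s,ct=cv2.connectedComponentsWithStats(m); k=1+s[1:,4].argmax()
    cs,_=cv2.findContours((l==k).astype(np.uint8),cv2.RETR_EXTERNAL,cv2.CHAIN_APPROX_NONE)
    p=plane(f,cs[0].reshape(-1,2),z); rc=cv2.minAreaRect((p[:,:2]*1000).astype(np.float32)); ce=cv2.minEnclosingCircle((p[:,:2]*1000).astype(np.float32))
    print(name,s[k,4],ct[k].round(1),plane(f,[ct[k]],z)[0].round(4),"rect",np.round(rc[0]),np.round(rc[1]),round(rc[2],1),"circ",np.round(ce[0]),round(ce[1]*2))
H,S,V=[hsv[...,i].astype(int) for i in range(3)]; 
blob("caddy",((S>70)&(H<30)&(V>70)).astype(np.uint8),(130,205,140,185),.022)
blob("block",(V<45).astype(np.uint8),(315,395,135,185),.014)
for w in((328,351,145,172),(356,380,145,175)): blob("well",((S>70)&(H<30)&(V>60)).astype(np.uint8),w,.006)
blob("jar",(V>165).astype(np.uint8),(400,440,205,245),.064)
blob("petri",(V>150).astype(np.uint8),(250,290,215,250),.014)
blob("dish",(V>125).astype(np.uint8),(240,295,140,190),.016)
blob("blue",((S>120)&(H>100)&(H<130)).astype(np.uint8),(100,140,180,220),.024)
for n,w in(("b1",(140,172,228,250)),("b2",(352,385,208,232))): 
    blob(n+"amber",((S>90)&(H<25)).astype(np.uint8),w,.03); blob(n+"cap",(V<42).astype(np.uint8),w,.076)
    print(V[w[2]:w[3],w[0]:w[1]][::2].tolist()) if 0 else 0
E
```

```text
caddy 1612 [166.6 162.8] [0.6261 0.2318 0.022 ] rect [626. 232.] [140.  73.] 87.8 circ [626. 232.] 153
block 1323 [353.4 160.8] [ 0.6312 -0.226   0.014 ] rect [ 632. -226.] [140.  82.] 84.1 circ [ 631. -226.] 160
well 257 [339.5 159.2] [ 0.6373 -0.1938  0.006 ] rect [ 637. -194.] [42. 43.] 88.6 circ [ 638. -194.] 46
well 260 [367.1 161.7] [ 0.6307 -0.2616  0.006 ] rect [ 631. -262.] [45. 41.] 43.2 circ [ 630. -261.] 46
jar 457 [418.6 225.5] [ 0.4703 -0.354   0.064 ] rect [ 471. -354.] [51. 52.] 87.1 circ [ 470. -354.] 54
petri 515 [267.2 232.8] [ 0.4556 -0.0144  0.014 ] rect [455. -14.] [60. 60.] 71.5 circ [456. -14.] 62
dish 2103 [265.7 164.7] [ 0.6218 -0.0112  0.016 ] rect [623. -14.] [133. 123.] 89.9 circ [623. -14.] 181
blue 423 [119.4 200.1] [0.5338 0.3431 0.024 ] rect [534. 344.] [43. 60.] 54.8 circ [533. 343.] 70
b1amber 100 [153.2 238.1] [0.4424 0.2554 0.03  ] rect [443. 257.] [30. 31.] 85.0 circ [443. 258.] 34
b1cap 63 [149.  237.6] [0.4427 0.2509 0.076 ] rect [443. 251.] [16. 18.] 0.1 circ [442. 251.] 20
b2amber 102 [364.5 219.7] [ 0.4858 -0.2432  0.03  ] rect [ 486. -246.] [32. 31.] 13.8 circ [ 487. -247.] 34
b2cap 61 [368.9 218.7] [ 0.4851 -0.24    0.076 ] rect [ 485. -240.] [18. 16.] 90.0 circ [ 484. -240.] 20
```

View pics/crop1.png

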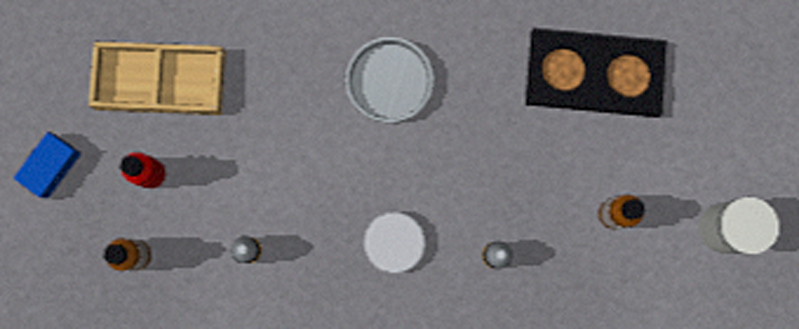

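>>> send_rows(
  deltas=[
    [1,0.3,-0.2,0,0,0,-0.1],
    [1,0.6,-0.4,0,0,0,-0.2],
    [1,0.92,-0.667,0,0,0,-0.3],
    [1,0.92,-0.667,0,0,0,-0.423],
    [1,0.92,-0.667,0,0,0,-0.423],
    [1,0.92,-0.667,0,0,0,-0.423],
    [1,0.92,-0.667,0,0,0,-0.423],
    [1,0.92,-0.667,0,0,0,-0.423],
    [1,0.92,-0.667,0,0,0,-0.423],
    [1,0.92,-0.667,0,0,0,-0.423],
    [1,0.92,-0.667,0,0,0,-0.423],
    [1,0.92,-0.667,0,0,0,-0.423],
    [1,0.92,-0.667,0,0,0,-0.423],
  ],
  squeeze=40,
)

```text
clock: 1.23
tcp_pos: [0.2715, -0.5251, 0.2421]
orientation: [-2.224, -2.218, -0.0]
contact_force: [0.1, 0.2, 0.1]
grip_width: 0.0854
```

```bash
python3 - <<'E'
from h import *
f=grab("top"); o=r.get_obs(); print(o["tcp_pos"],R.from_rotvec(o["orientation"]).as_matrix().round(4),o["joints"].round(2))
im=f["pixels"].astype(int)
print("obj",plane(f,[[203.8,235.1],[311.5,238.1]],.05).round(4)); print("dish",plane(f,[[266.4,164]],.016).round(4),plane(f,[[267.5,164]],.004).round(4))
E
```

```text
[ 0.27148575 -0.52513617  0.24211905] [[ 3.e-03  1.e+00 -2.e-04]
 [ 1.e+00 -3.e-03  3.e-04]
 [ 3.e-04 -2.e-04 -1.e+00]] [ 1.21  0.36 -0.29  1.75  0.11  1.05  0.88]
obj [[ 0.4491  0.1321  0.05  ]
 [ 0.4424 -0.1153  0.05  ]]
dish [[ 0.6236 -0.0129  0.016 ]] [[ 0.6263 -0.0157  0.004 ]]
```

>>> send_rows(
  deltas=[
    [1,0.25,0.23,0,0,0,0],
    [1,0.5,0.46,0,0,0,0],
    [1,0.75,0.7,0,0,0,0],
    [1,1,0.93,0,0,0,0],
    [1,1,0.93,0,0,0,0],
  ],
)

```text
clock: 1.7
tcp_pos: [0.4127, -0.3731, 0.2425]
orientation: [2.223, 2.219, 0.0]
contact_force: [0.9, -0.7, 0.2]
grip_width: 0.0855
```

>>> send_rows(
  deltas=[
    [1,0.25,0.05,0,0,0,0],
    [1,0.5,0.1,0,0,0,0],
    [1,0.75,0.15,0,0,0,0],
    [1,1,0.2,0,0,0,0],
    [1,1,0.2,0,0,0,0],
  ],
)

```text
clock: 2.12
tcp_pos: [0.4432, -0.217, 0.2428]
orientation: [-2.212, -2.23, -0.004]
contact_force: [-0.1, -0.1, -0.8]
grip_width: 0.0853
```

>>> send_rows(
  deltas=[
    [0.7,0.25,0,0.1,0,0,0],
    [0.7,0.5,0,0.2,0,0,0],
    [0.7,0.74,0,0.28,0,0,0],
    [0.7,0.74,0,0.28,0,0,0],
    [0.7,0.74,0,0.28,0,0,0],
    [0.7,0.74,0,0.28,0,0,0],
  ],
)

```text
clock: 2.62
tcp_pos: [0.4414, -0.1148, 0.2005]
orientation: [2.222, 2.22, -0.0]
contact_force: [-0.6, -0.7, -0.1]
grip_width: 0.0597
```

```bash
python3 - <<'E'
from h import *
f=grab("wrist","w1"); o=r.get_obs(); print(o["tcp_pos"],o["joints"].round(2))
print(proj(f,[[.4424,-.1153,0],[.4424,-.1153,.056]]))
E
```

```text
[ 0.44152832 -0.11551447  0.20063357] [ 0.61  0.21 -0.54  2.07  0.14  0.89 -0.02]
[[256.79442747 165.38857624]
 [256.76736427 178.87412234]]
```

View pics/w1.png

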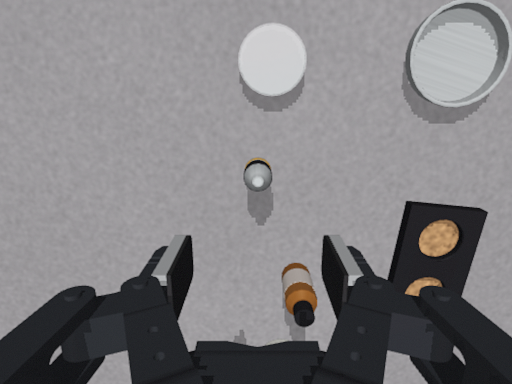

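Wrist view: the nose of the objective is at (258,181), against a predicted (257,179), so the estimate is good to about 2 mm. Descending.

>>> send_rows(
  deltas=[
    [0.7,-0.01,0.01,0.2,0,0,0],
    [0.7,-0.01,0.01,0.45,0,0,0],
    [0.7,-0.01,0.01,0.7,0,0,0],
    [0.7,-0.01,0.01,0.9,0,0,0],
    [0.7,-0.01,0.01,1,0,0,0],
  ],
)

```text
clock: 3.08
tcp_pos: [0.441, -0.1173, 0.0473]
orientation: [-2.224, -2.215, 0.004]
contact_force: [-0.7, 0.5, 0.8]
grip_width: 0.0595
```

>>> send_rows(
  deltas=[
    [0.7,0,0,0.1,0,0,0],
    [0.7,0,0,0.19,0,0,0],
    [0.2,0,0,0.19,0,0,0],
    [0.1,0,0,0.19,0,0,0],
    [0.1,0,0,0.19,0,0,0],
    [0.1,0,0,0.19,0,0,0],
    [0.1,0,0,0.19,0,0,0],
    [0.1,0,0,0.19,0,0,0],
    [0.1,0,0,0.19,0,0,0],
    [0.1,0,0,0.19,0,0,0],
  ],
  squeeze=40,
)

```text
clock: 3.92
tcp_pos: [0.4433, -0.1161, 0.0225]
orientation: [2.221, 2.22, 0.001]
contact_force: [-1.0, -1.1, 7.1]
grip_width: 0.0247
```

>>> send_rows(
  deltas=[
    [0.1,0,0,-0.1,0,0,0],
    [0.1,0,0,-0.3,0,0,0],
    [0.1,0,0,-0.5,0,0,0],
    [0.1,0,0,-0.67,0,0,0],
    [0.1,0,0,-0.67,0,0,0],
    [0.1,0,0,-0.67,0,0,0],
  ],
)

```text
clock: 4.42
tcp_pos: [0.4436, -0.116, 0.1235]
orientation: [2.22, 2.219, 0.002]
contact_force: [0.4, 0.1, -2.2]
grip_width: 0.025
```

>>> send_rows(
  deltas=[
    [0.1,-0.1,0.15,0,0,0,0],
    [0.1,-0.25,0.35,0,0,0,0],
    [0.1,-0.4,0.55,0,0,0,0],
    [0.1,-0.55,0.75,0,0,0,0],
    [0.1,-0.7,0.9,0,0,0,0],
    [0.1,-0.8,1,0,0,0,0],
    [0.1,-0.8,1,0,0,0,0],
  ],
)

```text
clock: 5.0
tcp_pos: [0.5942, -0.2397, 0.1198]
orientation: [2.226, 2.217, -0.002]
contact_force: [-0.7, -0.4, -1.6]
grip_width: 0.0247
```

>>> send_rows(
  deltas=[
    [0.1,-0.1,0.15,0,0,0,0],
    [0.1,-0.17,0.25,0,0,0,0],
    [0.1,-0.17,0.25,0,0,0,0],
    [0.1,-0.17,0.25,0,0,0,0],
    [0.1,-0.17,0.25,0,0,0,0],
  ],
)

```text
clock: 5.42
tcp_pos: [0.6288, -0.26, 0.1206]
orientation: [-2.218, -2.22, 0.002]
contact_force: [-0.5, 0.3, -1.3]
grip_width: 0.025
```

```bash
python3 - <<'E'
from h import *
f=grab("wrist","w2"); o=r.get_obs(); print(o["tcp_pos"],o["contact_force"],o["grip_width"],o["joints"].round(2))
print(proj(f,[[.637,-.194,.006],[.631,-.262,.006]]))
E
```

```text
[ 0.6288575  -0.26000834  0.12105307] [-0.00863156  0.03162479 -1.31915947] 0.02491742334612068 [ 0.6   0.65 -0.43  1.61  0.31  0.95  0.06]
[[267.35706608 100.44834643]
 [258.86963656 190.57162159]]
```

View pics/w2.png

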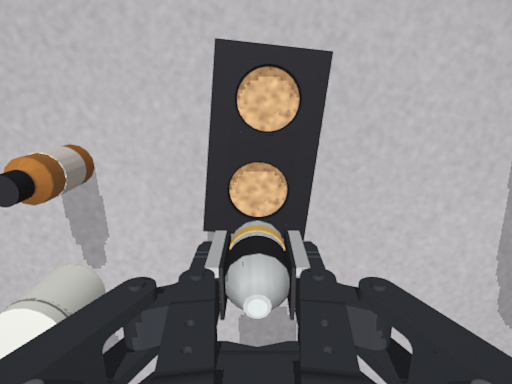

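Wrist view: the objective is held upright between the jaws, and the wells are at (268,98) and (258,189), matching the predictions. Lowering.

>>> send_rows(
  deltas=[
    [0.1,-0.013,0.015,0.1,0,0,0],
    [0.1,-0.013,0.015,0.25,0,0,0],
    [0.1,-0.013,0.015,0.4,0,0,0],
    [0.1,-0.013,0.015,0.5,0,0,0],
    [0.1,-0.013,0.015,0.55,0,0,0],
    [0.1,-0.013,0.015,0.58,0,0,0],
    [0.1,-0.013,0.015,0.6,0,0,0],
    [0.1,-0.013,0.015,0.61,0,0,0],
    [0.1,-0.013,0.015,0.61,0,0,0],
  ],
)

```text
clock: 6.22
tcp_pos: [0.633, -0.2633, 0.0315]
orientation: [2.221, 2.221, 0.001]
contact_force: [-0.4, -0.1, -1.1]
grip_width: 0.0248
```

>>> send_rows(
  deltas=[
    [0.1,0,0,0.007,0,0,0],
    [0.1,0,0,0.007,0,0,0],
    [0.1,0,0,0.007,0,0,0],
  ],
)

```text
clock: 6.47
tcp_pos: [0.6327, -0.2633, 0.0303]
orientation: [2.221, 2.221, 0.0]
contact_force: [0.5, 0.2, -1.6]
grip_width: 0.0253
```

```bash
python3 - <<'E'
from h import *
o=r.get_obs(); print(o["tcp_pos"],o["contact_force"])
E
```

```text
[ 0.63273684 -0.2633349   0.03033774] [ 0.50786819  0.16842318 -1.57252418]
```

>>> send_rows(
  deltas=[
    [0.1,0,0,0.007,0,0,0],
    [0.1,0,0,0.007,0,0,0],
    [0.1,0,0,0.007,0,0,0],
  ],
)

```text
clock: 6.72
tcp_pos: [0.6324, -0.2632, 0.0287]
orientation: [-2.222, -2.221, 0.0]
contact_force: [0.8, -0.4, -0.9]
grip_width: 0.0247
```

>>> send_rows(
  deltas=[
    [0.1,0,0,0.007,0,0,0],
    [0.1,0,0,0.007,0,0,0],
    [0.1,0,0,0.007,0,0,0],
  ],
)

```text
clock: 6.97
tcp_pos: [0.6325, -0.2632, 0.0286]
orientation: [2.222, 2.221, -0.0]
contact_force: [-2.5, 1.7, 6.1]
grip_width: 0.0247
```

>>> send_rows(
  deltas=[
    [0.4,0,0,0,0,0,0],
    [0.5,0,0,0,0,0,0],
    [0.65,0,0,0,0,0,0],
    [0.65,0,0,0,0,0,0],
    [0.65,0,0,0,0,0,0],
    [0.65,0,0,0,0,0,0],
    [0.65,0,0,-0.1,0,0,0],
    [0.65,0,0,-0.3,0,0,0],
    [0.65,0,0,-0.6,0,0,0],
    [0.65,0,0,-0.9,0,0,0],
    [0.65,0,0,-1,0,0,0],
    [0.65,0,0,-1,0,0,0],
  ],
)

```text
clock: 7.97
tcp_pos: [0.6362, -0.2639, 0.186]
orientation: [2.214, 2.214, 0.008]
contact_force: [0.6, -0.4, -0.1]
grip_width: 0.0554
```

>>> send_rows(
  deltas=[
    [0.65,0.25,-0.15,0,0,0,0],
    [0.65,0.5,-0.3,0,0,0,0],
    [0.65,0.75,-0.45,0,0,0,0],
    [0.65,1,-0.6,0,0,0,0],
    [0.65,1,-0.6,0,0,0,0],
  ],
)

```text
clock: 8.38
tcp_pos: [0.539, -0.1062, 0.1782]
orientation: [-2.211, -2.228, 0.0]
contact_force: [-0.9, 0.9, -0.7]
grip_width: 0.0554
```

```bash
python3 - <<'E'
from h import *
f=grab("wrist","w3"); o=r.get_obs(); print(o["tcp_pos"],o["joints"].round(2))
g=grab("top"); a=cv2.resize(g["pixels"][130:185,305:405],None,fx=4,fy=4,interpolation=2); b=f["pixels"].copy(); b[:220,:400]=a; cv2.imwrite("pics/m3.png",b[:,:,::-1])
E
```

```text
[ 0.53995835 -0.10750701  0.17842951] [ 0.5   0.4  -0.52  1.89  0.24  0.92 -0.13]
```

View pics/m3.png

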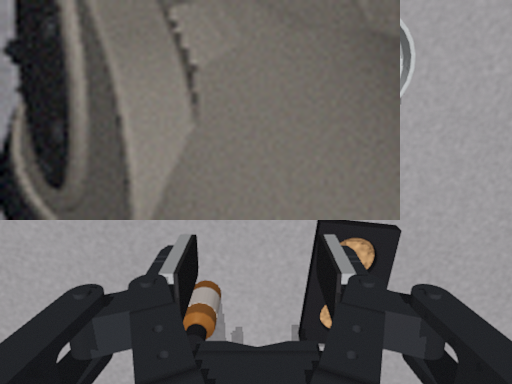

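The top view is blocked by the arm, so I'll check later. On to the second objective.

>>> send_rows(
  deltas=[
    [0.65,0.25,-0.15,0,0,0,0],
    [0.65,0.5,-0.3,0,0,0,0],
    [0.65,0.75,-0.45,0,0,0,0],
    [0.65,1,-0.6,0,0,0,0],
    [0.65,1,-0.6,0,0,0,0],
  ],
)

```text
clock: 8.9
tcp_pos: [0.4503, 0.0413, 0.1782]
orientation: [-2.215, -2.227, -0.001]
contact_force: [-0.4, -0.1, 0.6]
grip_width: 0.0554
```

>>> send_rows(
  deltas=[
    [0.65,0.2,0,0,0,0,0],
    [0.65,0.4,0,0,0,0,0],
    [0.65,0.6,0,0,0,0,0],
    [0.65,0.6,0,0,0,0,0],
    [0.65,0.6,0,0,0,0,0],
  ],
)

```text
clock: 9.32
tcp_pos: [0.4537, 0.1279, 0.1781]
orientation: [2.219, 2.224, 0.002]
contact_force: [0.9, -0.7, -0.6]
grip_width: 0.0552
```

```bash
python3 - <<'E'
from h import *
f=grab("wrist","w4"); o=r.get_obs(); print(o["tcp_pos"],o["joints"].round(2))
print(proj(f,[[.4491,.1321,0],[.4491,.1321,.056]]))
im=f["pixels"].astype(int); h=cv2.cvtColor(f["pixels"],cv2.COLOR_RGB2HSV)
u,v=proj(f,[[.4491,.1321,.04]])[0].astype(int); w=im[v-30:v+30,u-30:u+30].min(2); ys,xs=np.where(w>190); print("nose",xs.mean()+u-30,ys.mean()+v-30,len(xs)); print(plane(f,[[xs.mean()+u-30,ys.mean()+v-30]],.056))
E
```

```text
[0.45348951 0.12635861 0.17781355] [ 0.16  0.29 -0.65  2.06  0.23  0.86 -0.62]
[[250.90725591 165.77405646]
 [249.71801276 180.41397874]]
nose 248.65454545454543 178.54545454545456 55
[[0.44825912 0.13363656 0.056     ]]
```

View pics/w4.png

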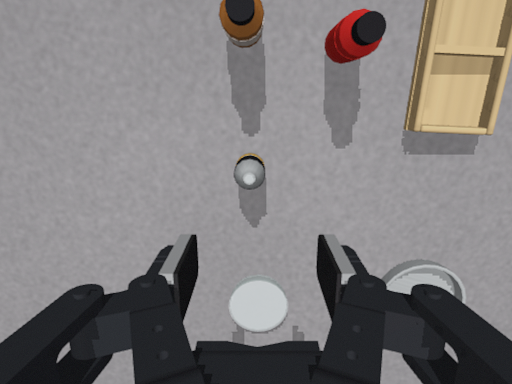

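Wrist view: the second objective's nose is at (249,179), which puts it at (0.448, 0.133). The petri dish is clear of the jaws. Descending.

>>> send_rows(
  deltas=[
    [0.65,0.044,-0.032,0.1,0,0,0],
    [0.65,0.044,-0.032,0.3,0,0,0],
    [0.65,0.044,-0.032,0.5,0,0,0],
    [0.65,0.044,-0.032,0.7,0,0,0],
    [0.65,0.044,-0.032,0.9,0,0,0],
    [0.65,0.044,-0.032,1,0,0,0],
    [0.65,0.044,-0.032,1,0,0,0],
  ],
)

```text
clock: 9.95
tcp_pos: [0.4463, 0.1305, 0.0247]
orientation: [-2.223, -2.217, 0.009]
contact_force: [-0.6, -0.2, -0.8]
grip_width: 0.0555
```

>>> send_rows(
  deltas=[
    [0.65,0,0,0.035,0,0,0],
    [0.65,0,0,0.035,0,0,0],
    [0.2,0,0,0.035,0,0,0],
    [0.1,0,0,0.035,0,0,0],
    [0.1,0,0,0.035,0,0,0],
    [0.1,0,0,0.035,0,0,0],
    [0.1,0,0,0.035,0,0,0],
    [0.1,0,0,0.035,0,0,0],
    [0.1,0,0,0.035,0,0,0],
  ],
)

```text
clock: 10.7
tcp_pos: [0.4485, 0.1334, 0.0235]
orientation: [2.221, 2.22, 0.002]
contact_force: [-0.6, -0.6, 5.1]
grip_width: 0.025
```

>>> send_rows(
  deltas=[
    [0.1,0,0,-0.1,0,0,0],
    [0.1,0,0,-0.3,0,0,0],
    [0.1,0,0,-0.5,0,0,0],
    [0.1,0,0,-0.7,0,0,0],
    [0.1,0,0,-0.8,0,0,0],
    [0.1,0,0,-0.8,0,0,0],
    [0.1,0,0,-0.8,0,0,0],
  ],
)

```text
clock: 11.28
tcp_pos: [0.4483, 0.1333, 0.1433]
orientation: [2.221, 2.219, 0.003]
contact_force: [0.1, 0.2, -0.9]
grip_width: 0.0247
```

>>> send_rows(
  deltas=[
    [0.1,-0.15,0.1,0,0,0,0],
    [0.1,-0.35,0.22,0,0,0,0],
    [0.1,-0.55,0.34,0,0,0,0],
    [0.1,-0.8,0.48,0,0,0,0],
    [0.1,-1,0.6,0,0,0,0],
  ],
)

```text
clock: 11.7
tcp_pos: [0.5373, -0.0191, 0.1407]
orientation: [-2.221, -2.22, 0.004]
contact_force: [0.6, 0.3, -1.4]
grip_width: 0.025
```

>>> send_rows(
  deltas=[
    [0.1,-0.2,0.12,0,0,0,0],
    [0.1,-0.4,0.24,0,0,0,0],
    [0.1,-0.6,0.36,0,0,0,0],
    [0.1,-0.8,0.48,0,0,0,0],
    [0.1,-0.9,0.55,0,0,0,0],
    [0.1,-1,0.6,0,0,0,0],
    [0.1,-1,0.6,0,0,0,0],
  ],
)

```text
clock: 12.28
tcp_pos: [0.6275, -0.1712, 0.1399]
orientation: [-2.227, -2.215, 0.004]
contact_force: [-0.6, -0.5, -0.6]
grip_width: 0.0247
```

>>> send_rows(
  deltas=[
    [0.1,-0.18,0.06,0,0,0,0],
    [0.1,-0.18,0.06,0,0,0,0],
    [0.1,-0.18,0.06,0.2,0,0,0],
    [0.1,-0.18,0.06,0.4,0,0,0],
    [0.1,-0.18,0.06,0.5,0,0,0],
    [0.1,-0.18,0.06,0.5,0,0,0],
    [0.1,-0.18,0.06,0.5,0,0,0],
  ],
)

```text
clock: 12.87
tcp_pos: [0.6357, -0.1926, 0.0663]
orientation: [-2.219, -2.22, 0.002]
contact_force: [0.5, -0.3, 0.2]
grip_width: 0.0247
```

```bash
python3 - <<'E'
from h import *
f=grab("wrist","w5"); o=r.get_obs(); print(o["tcp_pos"],o["contact_force"],o["joints"].round(2))
E
```

```text
[ 0.6369896  -0.19292433  0.06785456] [ 0.12359152 -0.50514236 -0.4776824 ] [ 0.52  0.7  -0.46  1.68  0.39  0.86 -0.1 ]
```

View pics/w5.png

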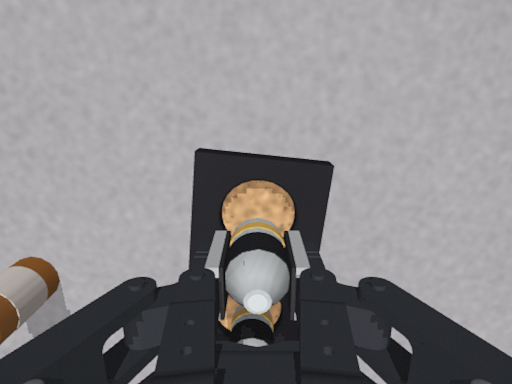

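The first objective stands upright in its well (about (252,330)), and the held one is lined up over the other. Lowering.

>>> send_rows(
  deltas=[
    [0.1,-0.007,0,0.06,0,0,0],
    [0.1,-0.007,0,0.12,0,0,0],
    [0.1,-0.007,0,0.18,0,0,0],
    [0.1,-0.007,0,0.22,0,0,0],
    [0.1,-0.007,0,0.24,0,0,0],
    [0.1,-0.007,0,0.25,0,0,0],
    [0.1,-0.007,0,0.25,0,0,0],
  ],
)

```text
clock: 13.5
tcp_pos: [0.6365, -0.1946, 0.0299]
orientation: [-2.221, -2.221, 0.001]
contact_force: [0.9, 0.9, -1.0]
grip_width: 0.0246
```

>>> send_rows(
  deltas=[
    [0.1,0,0,0.005,0,0,0],
    [0.1,0,0,0.005,0,0,0],
    [0.1,0,0,0.005,0,0,0],
  ],
)

```text
clock: 13.75
tcp_pos: [0.6368, -0.1946, 0.0297]
orientation: [2.221, 2.221, 0.0]
contact_force: [-2.8, -0.3, 4.7]
grip_width: 0.0246
```

>>> send_rows(
  deltas=[
    [0.4,0,0,0,0,0,0],
    [0.5,0,0,0,0,0,0],
    [0.65,0,0,0,0,0,0],
    [0.65,0,0,0,0,0,0],
    [0.65,0,0,0,0,0,0],
    [0.65,0,0,0,0,0,0],
    [0.65,0,0,-0.1,0,0,0],
    [0.65,0,0,-0.3,0,0,0],
    [0.65,0,0,-0.6,0,0,0],
    [0.65,0,0,-0.9,0,0,0],
    [0.65,0,0,-1,0,0,0],
    [0.65,0,0,-1,0,0,0],
  ],
)

```text
clock: 14.75
tcp_pos: [0.6404, -0.1949, 0.1873]
orientation: [2.215, 2.214, 0.009]
contact_force: [1.2, -0.3, 0.7]
grip_width: 0.0558
```

>>> send_rows(
  deltas=[
    [0.75,-0.07,-0.2,0,0,0,0],
    [0.75,-0.14,-0.4,0,0,0,0],
    [0.75,-0.2,-0.6,0,0,0,0],
    [0.75,-0.25,-0.8,0,0,0,0],
    [0.75,-0.3,-1,0,0,0,0],
    [0.75,-0.3,-1,0,0,0,0],
    [0.75,-0.3,-1,0,0,0,0],
  ],
)

```text
clock: 15.33
tcp_pos: [0.485, -0.2406, 0.1795]
orientation: [2.224, 2.219, -0.002]
contact_force: [-0.4, 0.1, 0.4]
grip_width: 0.0641
```

```bash
python3 - <<'E'
from h import *
f=grab("wrist","w6"); o=r.get_obs(); print(o["tcp_pos"],o["joints"].round(2))
X=[.485,-.240]
print(proj(f,[X+[0],X+[.076]]))
h=cv2.cvtColor(f["pixels"],cv2.COLOR_RGB2HSV); u,v=proj(f,[X+[.076]])[0].astype(int)
m=np.zeros(h.shape[:2],np.uint8); m[v-28:v+28,u-28:u+28]=(h[v-28:v+28,u-28:u+28,2]<60)
n,l,s,c=cv2.connectedComponentsWithStats(m); k=1+s[1:,4].argmax(); print(s[k],c[k],plane(f,[c[k]],.074))
E
```

```text
[ 0.48666659 -0.23986794  0.1797394 ] [ 0.78  0.38 -0.54  1.91  0.25  0.92  0.12]
[[256.04967866 168.79742207]
 [255.66955065 191.13369584]]
[245 178  24  27 536] [256.81716418 191.25746269] [[ 0.48585178 -0.2406936   0.074     ]]
```

View pics/w6.png

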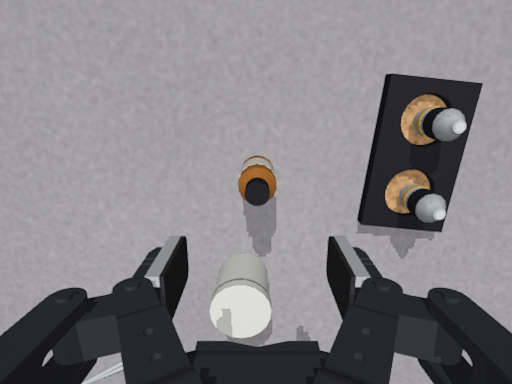

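Both objectives stand upright in their wells (noses at (459,126) and (438,213)). Bottle cap at (257,191) gives (0.4855,-0.2405). Grasping.

>>> send_rows(
  deltas=[
    [0.75,-0.003,-0.007,0.1,0,0,0],
    [0.75,-0.003,-0.007,0.3,0,0,0],
    [0.75,-0.003,-0.007,0.5,0,0,0],
    [0.75,-0.003,-0.007,0.7,0,0,0],
    [0.75,-0.003,-0.007,0.9,0,0,0],
    [0.75,-0.003,-0.007,0.985,0,0,0],
    [0.75,-0.003,-0.007,0.985,0,0,0],
    [0.75,-0.003,-0.007,0.985,0,0,0],
    [0.15,-0.003,-0.007,0.985,0,0,0],
    [0.15,-0.003,-0.007,0.985,0,0,0],
    [0.15,-0.003,-0.007,0.985,0,0,0],
    [0.15,-0.003,-0.007,0.985,0,0,0],
    [0.15,-0.003,-0.007,0.985,0,0,0],
    [0.15,-0.003,-0.007,0.985,0,0,0],
    [0.15,-0.003,-0.007,0.985,0,0,0],
  ],
  squeeze=30,
)

```text
clock: 16.63
tcp_pos: [0.4868, -0.2406, 0.0332]
orientation: [2.22, 2.219, 0.001]
contact_force: [-0.4, -0.2, 4.6]
grip_width: 0.0314
```

>>> send_rows(
  deltas=[
    [0.15,0,0,-0.1,0,0,0],
    [0.15,0,0,-0.3,0,0,0],
    [0.15,0,0,-0.5,0,0,0],
    [0.15,0,0,-0.7,0,0,0],
    [0.15,0,0,-0.85,0,0,0],
    [0.15,0,0,-0.85,0,0,0],
    [0.15,0,0,-0.85,0,0,0],
  ],
)

```text
clock: 17.22
tcp_pos: [0.4865, -0.2407, 0.161]
orientation: [2.219, 2.218, 0.001]
contact_force: [-0.6, -0.4, -1.0]
grip_width: 0.0315
```

>>> send_rows(
  deltas=[
    [0.15,0.15,0.05,0,0,0,0],
    [0.15,0.35,0.1,0,0,0,0],
    [0.15,0.55,0.17,0,0,0,0],
    [0.15,0.8,0.25,0,0,0,0],
    [0.15,1,0.31,0,0,0,0],
  ],
)

```text
clock: 17.63
tcp_pos: [0.5318, -0.0876, 0.1579]
orientation: [-2.22, -2.221, 0.0]
contact_force: [1.3, 0.1, -0.6]
grip_width: 0.0311
```

>>> send_rows(
  deltas=[
    [0.15,0.25,0.08,0,0,0,0],
    [0.15,0.5,0.16,0,0,0,0],
    [0.15,0.75,0.23,0,0,0,0],
    [0.15,1,0.31,0,0,0,0],
  ],
)

```text
clock: 17.97
tcp_pos: [0.5778, 0.0614, 0.1576]
orientation: [-2.221, -2.22, 0.003]
contact_force: [0.7, -1.0, 0.4]
grip_width: 0.0309
```

>>> send_rows(
  deltas=[
    [0.15,0.25,0.08,0,0,0,0],
    [0.15,0.5,0.16,0,0,0,0],
    [0.15,0.75,0.23,0,0,0,0],
    [0.15,1,0.31,0,0,0,0],
    [0.15,1,0.31,0,0,0,0],
  ],
)

```text
clock: 18.38
tcp_pos: [0.624, 0.2205, 0.1582]
orientation: [-2.207, -2.228, -0.007]
contact_force: [-0.1, 1.1, 0.6]
grip_width: 0.0309
```

```bash
python3 - <<'E'
from h import *
o=r.get_obs(); print(o["tcp_pos"],o["contact_force"],o["grip_width"],o["joints"].round(2))
f=grab("wrist","w7"); print(proj(f,[[.6285,.265,.006],[.6255,.2,.006]]))
E
```

```text
[0.62395951 0.22047285 0.15819673] [-0.13363917  1.05826841  0.57106796] 0.030893920696315552 [-0.02  0.61 -0.59  1.63  0.37  1.01 -0.72]
[[261.64070878 126.8756411 ]
 [257.37188532 199.45596969]]
```

View pics/w7.png

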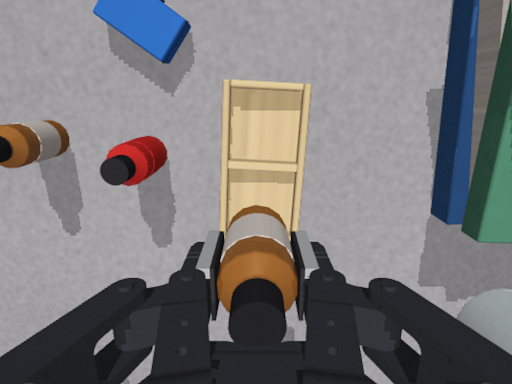

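Wrist view: caddy's far bay floor is centred near (265,125) and the divider at about row 163. The bottle hangs straight. Moving over the far bay, letting it settle, then lowering.

>>> send_rows(
  deltas=[
    [0.15,0.1,0.01,0,0,0,0],
    [0.15,0.2,0.02,0,0,0,0],
    [0.15,0.3,0.03,0,0,0,0],
    [0.15,0.35,0.03,0,0,0,0],
    [0.15,0.35,0.03,0,0,0,0],
    [0.15,0.35,0.03,0,0,0,0],
    [0.15,0.35,0.03,0,0,0,0],
  ],
)

```text
clock: 19.02
tcp_pos: [0.6298, 0.2614, 0.1588]
orientation: [2.222, 2.22, -0.001]
contact_force: [0.3, 0.1, -0.7]
grip_width: 0.0311
```

>>> send_rows(
  deltas=[
    [0.15,0.027,0,0.1,0,0,0],
    [0.15,0.027,0,0.25,0,0,0],
    [0.15,0.027,0,0.4,0,0,0],
    [0.15,0.027,0,0.55,0,0,0],
    [0.15,0.027,0,0.66,0,0,0],
    [0.15,0.027,0,0.72,0,0,0],
    [0.15,0.027,0,0.75,0,0,0],
    [0.15,0.027,0,0.77,0,0,0],
    [0.15,0.027,0,0.78,0,0,0],
    [0.15,0.027,0,0.78,0,0,0],
  ],
)

```text
clock: 19.85
tcp_pos: [0.6302, 0.2666, 0.0425]
orientation: [2.222, 2.221, 0.002]
contact_force: [-0.4, 0.1, -1.3]
grip_width: 0.0314
```

>>> send_rows(
  deltas=[
    [0.15,0,0,0.01,0,0,0],
    [0.15,0,0,0.01,0,0,0],
    [0.15,0,0,0.01,0,0,0],
  ],
)

```text
clock: 20.1
tcp_pos: [0.63, 0.2665, 0.0409]
orientation: [2.221, 2.221, 0.001]
contact_force: [0.3, -0.2, -0.5]
grip_width: 0.031
```

>>> send_rows(
  deltas=[
    [0.15,0,0,0.007,0,0,0],
    [0.15,0,0,0.007,0,0,0],
    [0.15,0,0,0.007,0,0,0],
  ],
)

```text
clock: 20.35
tcp_pos: [0.6297, 0.2664, 0.0394]
orientation: [2.222, 2.221, 0.0]
contact_force: [-0.1, 0.1, -0.4]
grip_width: 0.031
```

>>> send_rows(
  deltas=[
    [0.15,0,0,0.006,0,0,0],
    [0.15,0,0,0.006,0,0,0],
    [0.15,0,0,0.006,0,0,0],
  ],
)

```text
clock: 20.6
tcp_pos: [0.6298, 0.2665, 0.0393]
orientation: [2.221, 2.221, 0.0]
contact_force: [-2.0, -0.2, 5.3]
grip_width: 0.0309
```

>>> send_rows(
  deltas=[
    [0.4,0,0,0,0,0,0],
    [0.55,0,0,0,0,0,0],
    [0.7,0,0,0,0,0,0],
    [0.7,0,0,0,0,0,0],
    [0.7,0,0,0,0,0,0],
    [0.7,0,0,0,0,0,0],
    [0.7,0,0,-0.1,0,0,0],
    [0.7,0,0,-0.3,0,0,0],
    [0.7,0,0,-0.6,0,0,0],
    [0.7,0,0,-0.9,0,0,0],
    [0.7,0,0,-0.95,0,0,0],
    [0.7,0,0,-0.95,0,0,0],
  ],
)

```text
clock: 21.6
tcp_pos: [0.6322, 0.2685, 0.188]
orientation: [2.219, 2.219, 0.015]
contact_force: [1.0, 1.3, 0.2]
grip_width: 0.0592
```

>>> send_rows(
  deltas=[
    [0.75,-0.02,-0.2,0,0,0,0],
    [0.75,-0.05,-0.4,0,0,0,0],
    [0.75,-0.08,-0.6,0,0,0,0],
    [0.75,-0.1,-0.8,0,0,0,0],
    [0.75,-0.1,-1,0,0,0,0],
    [0.75,-0.1,-1,0,0,0,0],
  ],
)

```text
clock: 22.1
tcp_pos: [0.4733, 0.2513, 0.1804]
orientation: [-2.216, -2.226, 0.008]
contact_force: [-1.0, 0.7, 1.0]
grip_width: 0.0639
```

>>> send_rows(
  deltas=[
    [0.75,0,-0.15,0,0,0,0],
    [0.75,0,-0.24,0,0,0,0],
    [0.75,0,-0.24,0,0,0,0],
    [0.75,0,-0.24,0,0,0,0],
    [0.75,0,-0.24,0,0,0,0],
    [0.75,0,-0.24,0,0,0,0],
  ],
)

```text
clock: 22.6
tcp_pos: [0.4447, 0.2514, 0.181]
orientation: [-2.223, -2.22, -0.001]
contact_force: [0.6, -0.1, 0.3]
grip_width: 0.0643
```

```bash
python3 - <<'E'
from h import *
f=grab("wrist","w8"); o=r.get_obs(); print(o["tcp_pos"],o["joints"].round(2))
X=[.4427,.251]
print(proj(f,[X+[0],X+[.076]]))
h=cv2.cvtColor(f["pixels"],cv2.COLOR_RGB2HSV); u,v=proj(f,[X+[.076]])[0].astype(int)
m=np.zeros(h.shape[:2],np.uint8); m[v-28:v+28,u-28:u+28]=(h[v-28:v+28,u-28:u+28,2]<60)
n,l,s,c=cv2.connectedComponentsWithStats(m); k=1+s[1:,4].argmax(); print(s[k],c[k],plane(f,[c[k]],.074))
E
```

```text
[0.44458542 0.25136866 0.18087284] [-0.07  0.36 -0.68  1.97  0.28  0.91 -0.9 ]
[[253.73807801 169.68926825]
 [252.79082026 192.00640689]]
[242 173  24  28 540] [253.78148148 186.7962963 ] [[0.44344036 0.25450452 0.074     ]]
```

View pics/w8.png

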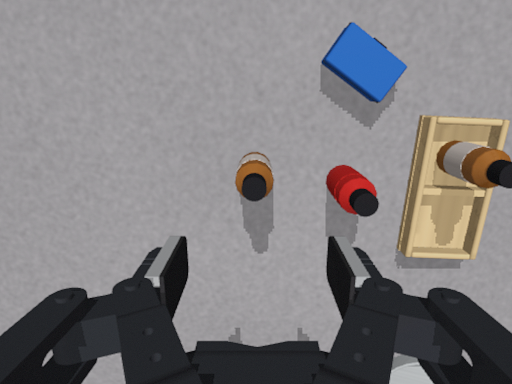

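The placed bottle stands in the far bay. Next bottle's cap is at (254,187), giving (0.443, 0.2535). The red decoy leaves about 20 mm beside the finger, so I'll descend with the jaws narrower.

>>> send_rows(
  deltas=[
    [0.6,0.015,-0.008,0.1,0,0,0],
    [0.6,0.015,-0.008,0.3,0,0,0],
    [0.6,0.015,-0.008,0.5,0,0,0],
    [0.6,0.015,-0.008,0.7,0,0,0],
    [0.6,0.015,-0.008,0.9,0,0,0],
    [0.6,0.015,-0.008,0.985,0,0,0],
    [0.6,0.015,-0.008,0.985,0,0,0],
    [0.6,0.015,-0.008,0.985,0,0,0],
    [0.15,0.015,-0.008,0.985,0,0,0],
    [0.15,0.015,-0.008,0.985,0,0,0],
    [0.15,0.015,-0.008,0.985,0,0,0],
    [0.15,0.015,-0.008,0.985,0,0,0],
    [0.15,0.015,-0.008,0.985,0,0,0],
    [0.15,0.015,-0.008,0.985,0,0,0],
  ],
  squeeze=30,
)

```text
clock: 23.82
tcp_pos: [0.4437, 0.2546, 0.0349]
orientation: [2.221, 2.22, 0.005]
contact_force: [-0.4, -0.3, 8.1]
grip_width: 0.0314
```

>>> send_rows(
  deltas=[
    [0.15,0,0,-0.1,0,0,0],
    [0.15,0,0,-0.3,0,0,0],
    [0.15,0,0,-0.5,0,0,0],
    [0.15,0,0,-0.7,0,0,0],
    [0.15,0,0,-0.85,0,0,0],
    [0.15,0,0,-0.85,0,0,0],
    [0.15,0,0,-0.85,0,0,0],
  ],
)

```text
clock: 24.4
tcp_pos: [0.4434, 0.254, 0.1624]
orientation: [2.221, 2.219, 0.005]
contact_force: [-0.0, -0.5, -0.9]
grip_width: 0.0312
```

>>> send_rows(
  deltas=[
    [0.15,-0.05,0.15,0,0,0,0],
    [0.15,-0.1,0.35,0,0,0,0],
    [0.15,-0.2,0.55,0,0,0,0],
    [0.15,-0.28,0.8,0,0,0,0],
    [0.15,-0.35,1,0,0,0,0],
    [0.15,-0.35,1,0,0,0,0],
  ],
)

```text
clock: 24.9
tcp_pos: [0.598, 0.1959, 0.1587]
orientation: [2.229, 2.21, -0.001]
contact_force: [0.5, -1.1, -0.1]
grip_width: 0.031
```

>>> send_rows(
  deltas=[
    [0.15,0,0.12,0,0,0,0],
    [0.15,0,0.23,0,0,0,0],
    [0.15,0,0.23,0,0,0,0],
    [0.15,0,0.23,0,0,0,0],
    [0.15,0,0.23,0,0,0,0],
    [0.15,0,0.23,0,0,0,0],
  ],
)

```text
clock: 25.4
tcp_pos: [0.6256, 0.2015, 0.1602]
orientation: [-2.22, -2.222, 0.002]
contact_force: [0.7, 0.5, -0.7]
grip_width: 0.0308
```

>>> send_rows(
  deltas=[
    [0.15,-0.007,0.015,0.1,0,0,0],
    [0.15,-0.007,0.015,0.25,0,0,0],
    [0.15,-0.007,0.015,0.4,0,0,0],
    [0.15,-0.007,0.015,0.55,0,0,0],
    [0.15,-0.007,0.015,0.66,0,0,0],
    [0.15,-0.007,0.015,0.72,0,0,0],
    [0.15,-0.007,0.015,0.75,0,0,0],
    [0.15,-0.007,0.015,0.77,0,0,0],
    [0.15,-0.007,0.015,0.78,0,0,0],
    [0.15,-0.007,0.015,0.78,0,0,0],
  ],
)

```text
clock: 26.23
tcp_pos: [0.6296, 0.2004, 0.0443]
orientation: [2.221, 2.221, 0.002]
contact_force: [0.8, 0.0, -1.4]
grip_width: 0.0313
```

>>> send_rows(
  deltas=[
    [0.15,0,0,0.01,0,0,0],
    [0.15,0,0,0.01,0,0,0],
    [0.15,0,0,0.01,0,0,0],
  ],
)

```text
clock: 26.48
tcp_pos: [0.6295, 0.2002, 0.0428]
orientation: [2.221, 2.221, 0.001]
contact_force: [-0.4, 0.2, -0.1]
grip_width: 0.0311
```

>>> send_rows(
  deltas=[
    [0.15,0,0,0.008,0,0,0],
    [0.15,0,0,0.008,0,0,0],
    [0.15,0,0,0.008,0,0,0],
  ],
)

```text
clock: 26.73
tcp_pos: [0.6293, 0.2001, 0.0411]
orientation: [2.221, 2.221, 0.0]
contact_force: [-0.7, -0.0, 0.2]
grip_width: 0.0313
```

>>> send_rows(
  deltas=[
    [0.15,0,0,0.006,0,0,0],
    [0.15,0,0,0.006,0,0,0],
    [0.15,0,0,0.006,0,0,0],
  ],
)

```text
clock: 26.98
tcp_pos: [0.6294, 0.2002, 0.041]
orientation: [2.221, 2.221, 0.0]
contact_force: [-2.7, -1.7, 5.7]
grip_width: 0.0314
```

>>> send_rows(
  deltas=[
    [0.4,0,0,0,0,0,0],
    [0.55,0,0,0,0,0,0],
    [0.7,0,0,0,0,0,0],
    [0.7,0,0,0,0,0,0],
    [0.7,0,0,0,0,0,0],
    [0.7,0,0,0,0,0,0],
    [0.7,0,0,-0.1,0,0,0],
    [0.7,0,0,-0.3,0,0,0],
    [0.7,0,0,-0.6,0,0,0],
    [0.7,0,0,-0.9,0,0,0],
    [0.7,0,0,-0.95,0,0,0],
    [0.7,0,0,-0.95,0,0,0],
  ],
)

```text
clock: 27.98
tcp_pos: [0.6319, 0.2019, 0.1894]
orientation: [2.219, 2.218, 0.014]
contact_force: [-0.3, -0.2, 0.4]
grip_width: 0.0598
```

>>> send_rows(
  deltas=[
    [1,-0.25,-0.07,0,0,0,0],
    [1,-0.5,-0.14,0,0,0,0],
    [1,-0.75,-0.2,0,0,0,0],
    [1,-0.92,-0.265,0,0,0,0],
  ],
)

```text
clock: 28.32
tcp_pos: [0.5884, 0.0578, 0.182]
orientation: [2.224, 2.218, -0.004]
contact_force: [-0.1, -0.1, 0.2]
grip_width: 0.0855
```

>>> send_rows(
  deltas=[
    [1,-0.25,-0.07,0,0,0,0],
    [1,-0.5,-0.14,0,0,0,0],
    [1,-0.75,-0.2,0,0,0,0],
    [1,-0.92,-0.265,0,0,0,0],
  ],
)

```text
clock: 28.65
tcp_pos: [0.5482, -0.0801, 0.1822]
orientation: [2.225, 2.217, -0.003]
contact_force: [0.3, -0.2, 1.2]
grip_width: 0.0853
```

>>> send_rows(
  deltas=[
    [1,-0.25,-0.07,0,0,0,0],
    [1,-0.5,-0.14,0,0,0,0],
    [1,-0.75,-0.2,0,0,0,0],
    [1,-0.92,-0.265,0,0,0,0],
  ],
)

```text
clock: 28.98
tcp_pos: [0.5083, -0.2179, 0.1823]
orientation: [2.225, 2.218, -0.002]
contact_force: [-0.1, -0.2, -0.3]
grip_width: 0.0853
```

>>> send_rows(
  deltas=[
    [1,-0.25,-0.07,0,0,0,0],
    [1,-0.5,-0.14,0,0,0,0],
    [1,-0.75,-0.2,0,0,0,0],
    [1,-0.92,-0.265,0,0,0,0],
    [1,-0.92,-0.265,0,0,0,0],
    [1,-0.92,-0.265,0,0,0,0],
    [1,-0.92,-0.265,0,0,0,0],
  ],
)

```text
clock: 29.57
tcp_pos: [0.4701, -0.3508, 0.1823]
orientation: [-2.22, -2.221, -0.001]
contact_force: [0.0, 1.1, -0.5]
grip_width: 0.0853
```

```bash
python3 - <<'E'
from h import *
f=grab("wrist","w9"); o=r.get_obs(); print(o["tcp_pos"],o["joints"].round(2))
X=[.4705,-.354]
print(proj(f,[X+[0],X+[.064]]))
m=(f["pixels"].min(2)>185).astype(np.uint8); n,l,s,c=cv2.connectedComponentsWithStats(m); k=1+s[1:,4].argmax(); print(s[k],c[k],plane(f,[c[k]],.064))
E
```

```text
[ 0.47057608 -0.35016847  0.18247267] [ 0.93  0.45 -0.51  1.8   0.26  0.96  0.31]
[[256.27838351 172.3027195 ]
 [256.07785304 190.66419751]]
[ 223  159   68   65 3415] [256.30043924 190.49311859] [[ 0.47067666 -0.3538585   0.064     ]]
```

View pics/w9.png

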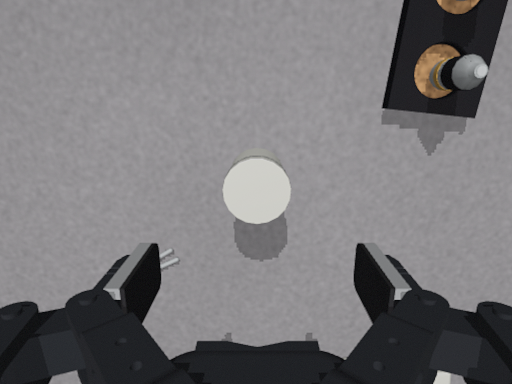

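The jar lid is at (256,190), giving (0.4707,-0.3539), in line with the top view. Descending fully open.

>>> send_rows(
  deltas=[
    [1,-0.023,0,0.1,0,0,0],
    [1,-0.023,0,0.3,0,0,0],
    [1,-0.023,0,0.5,0,0,0],
    [1,-0.023,0,0.65,0,0,0],
    [1,-0.023,0,0.8,0,0,0],
    [1,-0.023,0,0.9,0,0,0],
    [1,-0.023,0,1,0,0,0],
    [1,-0.023,0,1,0,0,0],
  ],
)

```text
clock: 30.28
tcp_pos: [0.4693, -0.3523, 0.0299]
orientation: [-2.214, -2.221, 0.0]
contact_force: [-0.0, 0.6, 0.1]
grip_width: 0.0856
```

>>> send_rows(
  deltas=[
    [1,0,0,0.04,0,0,0],
    [1,0,0,0.04,0,0,0],
    [0.4,0,0,0.04,0,0,0],
    [0.4,0,0,0.04,0,0,0],
    [0.4,0,0,0.04,0,0,0],
    [0.4,0,0,0.04,0,0,0],
    [0.4,0,0,0.04,0,0,0],
    [0.4,0,0,0.04,0,0,0],
  ],
  squeeze=35,
)

```text
clock: 30.95
tcp_pos: [0.4707, -0.3557, 0.0277]
orientation: [2.221, 2.22, 0.0]
contact_force: [-2.0, 1.1, 7.2]
grip_width: 0.053
```

>>> send_rows(
  deltas=[
    [0.4,0,0,-0.1,0,0,0],
    [0.4,0,0,-0.25,0,0,0],
    [0.4,0,0,-0.45,0,0,0],
    [0.4,0,0,-0.65,0,0,0],
    [0.4,0,0,-0.8,0,0,0],
    [0.4,0,0,-0.9,0,0,0],
    [0.4,0,0,-0.9,0,0,0],
  ],
)

```text
clock: 31.53
tcp_pos: [0.472, -0.3564, 0.1654]
orientation: [2.217, 2.216, 0.001]
contact_force: [-1.3, -0.3, -1.1]
grip_width: 0.0535
```

>>> send_rows(
  deltas=[
    [0.4,0.12,0.05,0,0,0,0],
    [0.4,0.3,0.13,0,0,0,0],
    [0.4,0.5,0.22,0,0,0,0],
    [0.4,0.72,0.31,0,0,0,0],
    [0.4,0.92,0.4,0,0,0,0],
  ],
)

```text
clock: 31.95
tcp_pos: [0.5298, -0.2155, 0.1605]
orientation: [-2.221, -2.22, 0.001]
contact_force: [0.9, 1.0, -0.8]
grip_width: 0.0536
```

>>> send_rows(
  deltas=[
    [0.4,0.2,0.09,0,0,0,0],
    [0.4,0.4,0.18,0,0,0,0],
    [0.4,0.6,0.26,0,0,0,0],
    [0.4,0.78,0.34,0,0,0,0],
    [0.4,0.92,0.4,0,0,0,0],
    [0.4,0.92,0.4,0,0,0,0],
    [0.4,0.92,0.4,0,0,0,0],
  ],
)

```text
clock: 32.53
tcp_pos: [0.5899, -0.0773, 0.1605]
orientation: [-2.217, -2.224, 0.001]
contact_force: [0.2, -0.5, -1.3]
grip_width: 0.0534
```

```bash
python3 - <<'E'
from h import *
f=grab("wrist","w10"); o=r.get_obs(); print(o["tcp_pos"],o["contact_force"],o["joints"].round(2))
print(proj(f,[[.6245,-.013,.016],[.6245,-.013,.004]]))
E
```

```text
[ 0.58949402 -0.07931106  0.16046522] [ 0.60428617 -0.2405461  -1.04378362] [ 0.45  0.5  -0.56  1.8   0.32  0.94 -0.24]
[[298.65101623 101.99532207]
 [296.94333362 101.68746587]]
```

View pics/w10.png

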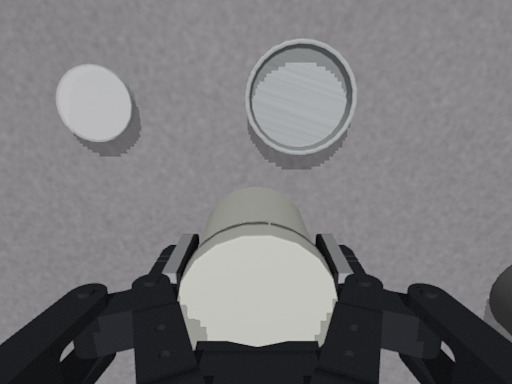

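Wrist view: dish rim is centred at about (301,97), against a predicted (299,102), so I'm using (0.6255,-0.0105). The jar is held straight.

>>> send_rows(
  deltas=[
    [0.4,0.1,0.06,0,0,0,0],
    [0.4,0.25,0.13,0,0,0,0],
    [0.4,0.4,0.2,0,0,0,0],
    [0.4,0.45,0.24,0,0,0,0],
    [0.4,0.45,0.24,0,0,0,0],
    [0.4,0.45,0.24,0,0,0,0],
    [0.4,0.45,0.24,0.15,0,0,0],
    [0.4,0.45,0.24,0.3,0,0,0],
    [0.4,0.45,0.24,0.5,0,0,0],
    [0.4,0.45,0.24,0.65,0,0,0],
    [0.4,0.45,0.24,0.75,0,0,0],
    [0.4,0.45,0.24,0.8,0,0,0],
    [0.4,0.45,0.24,0.83,0,0,0],
    [0.4,0.45,0.24,0.84,0,0,0],
    [0.4,0.45,0.24,0.84,0,0,0],
  ],
)

```text
clock: 33.83
tcp_pos: [0.6268, -0.0121, 0.0363]
orientation: [2.221, 2.22, 0.001]
contact_force: [-0.3, 0.4, -1.2]
grip_width: 0.0535
```

>>> send_rows(
  deltas=[
    [0.4,0,0,0.008,0,0,0],
    [0.4,0,0,0.008,0,0,0],
    [0.4,0,0,0.008,0,0,0],
  ],
)

```text
clock: 34.08
tcp_pos: [0.6267, -0.0118, 0.0352]
orientation: [2.221, 2.221, 0.001]
contact_force: [-0.1, 0.1, -1.0]
grip_width: 0.0535
```

>>> send_rows(
  deltas=[
    [0.4,0,0,0.012,0,0,0],
    [0.4,0,0,0.012,0,0,0],
    [0.4,0,0,0.012,0,0,0],
  ],
)

```text
clock: 34.33
tcp_pos: [0.6262, -0.0118, 0.0326]
orientation: [2.222, 2.221, -0.0]
contact_force: [-0.1, -0.4, -1.4]
grip_width: 0.054
```

>>> send_rows(
  deltas=[
    [0.4,0,0,0.008,0,0,0],
    [0.4,0,0,0.008,0,0,0],
    [0.4,0,0,0.008,0,0,0],
  ],
)

```text
clock: 34.58
tcp_pos: [0.6264, -0.0117, 0.0318]
orientation: [2.221, 2.221, 0.0]
contact_force: [-1.6, -0.3, 4.2]
grip_width: 0.0539
```

>>> send_rows(
  deltas=[
    [0.7,0,0,0,0,0,0],
    [0.85,0,0,0,0,0,0],
    [1,0,0,0,0,0,0],
    [1,0,0,0,0,0,0],
    [1,0,0,0,0,0,0],
    [1,0,0,-0.1,0,0,0],
    [1,0,0,-0.3,0,0,0],
    [1,0,0,-0.6,0,0,0],
    [1,0,0,-0.9,0,0,0],
    [1,0,0,-1,0,0,0],
    [1,0,0,-1,0,0,0],
  ],
)

```text
clock: 35.5
tcp_pos: [0.6297, -0.0109, 0.189]
orientation: [2.216, 2.216, 0.013]
contact_force: [0.1, 0.2, 0.5]
grip_width: 0.0852
```

>>> send_rows(
  deltas=[
    [1,-0.25,-0.12,-0.1,0,0,0],
    [1,-0.5,-0.24,-0.2,0,0,0],
    [1,-0.75,-0.36,-0.3,0,0,0],
    [1,-1,-0.48,-0.4,0,0,0],
  ],
)

```text
clock: 35.83
tcp_pos: [0.557, -0.1542, 0.2388]
orientation: [-2.22, -2.222, 0.001]
contact_force: [1.0, -0.1, 0.4]
grip_width: 0.0855
```

>>> send_rows(
  deltas=[
    [1,-0.25,-0.12,0,0,0,0],
    [1,-0.5,-0.24,0,0,0,0],
    [1,-0.75,-0.36,0,0,0,0],
    [1,-1,-0.48,0,0,0,0],
  ],
)

```text
clock: 36.17
tcp_pos: [0.4848, -0.3046, 0.2385]
orientation: [2.221, 2.221, -0.0]
contact_force: [0.7, -0.6, -0.7]
grip_width: 0.0858
```

>>> send_rows(
  deltas=[
    [1,-0.25,-0.12,0,0,0,0],
    [1,-0.5,-0.24,0,0,0,0],
    [1,-0.75,-0.36,0,0,0,0],
    [1,-1,-0.48,0,0,0,0],
    [1,-1,-0.48,0,0,0,0],
    [1,-1,-0.48,0,0,0,0],
  ],
)

```text
clock: 36.67
tcp_pos: [0.4117, -0.4558, 0.2376]
orientation: [-2.228, -2.214, 0.001]
contact_force: [0.6, 0.2, 1.0]
grip_width: 0.0855
```

```bash
python3 - <<'E'
from h import *
f=grab("top"); g=grab("scene"); o=r.get_obs(); print(o["tcp_pos"],o["qvel"].round(2),o["clock"])
a=cv2.resize(f["pixels"][130:270,100:440],(800,330),interpolation=2); b=cv2.resize(g["pixels"][120:330,100:500],(514,270)); m=np.zeros((600,800,3),np.uint8); m[:330]=a; m[330:,:514]=b
cv2.imwrite("pics/end.png",m[:,:,::-1])
E
```

```text
[ 0.41465001 -0.4520852   0.238003  ] [-0.02 -0.01 -0.02  0.    0.   -0.    0.  ] 36.7667
```

View pics/end.png

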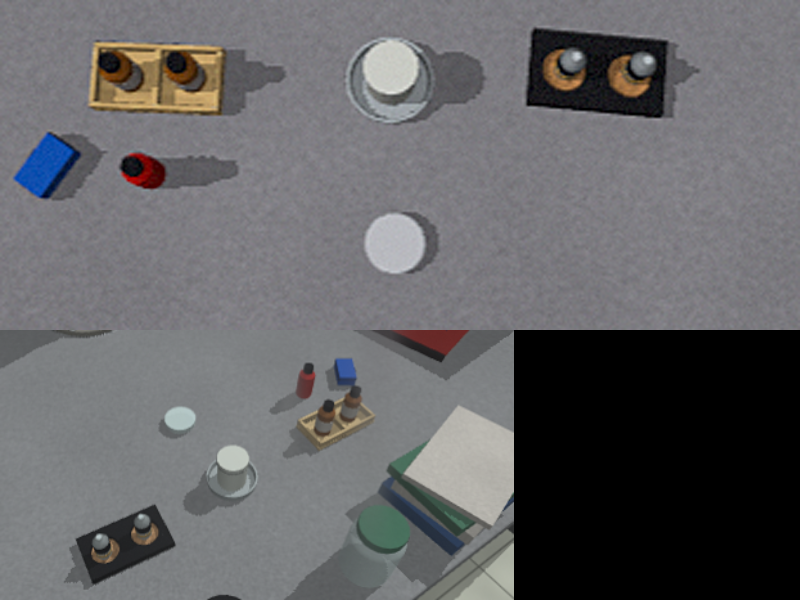

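All five things stand upright in their places. The petri dish, slide box and red bottle show no movement between the first and last pictures. Handing in.

```bash
python3 -c "
from bench import r
print(r.hand_in())"
```

```text
the job is handed in; nothing more can be done
None
```

All five loose things are in their places, and I handed the job in at about 37 s of the 131 s allowed. I worked in the order you listed: objectives, bottles, jar. Each was lowered until the wrist force rose to about 4–6 N, then released.

- **Final check:** the last top and scene views show one objective in each well, one bottle in each caddy bay and the jar in the steel dish, all upright.
- **Left alone:** the petri dish, slide box and red bottle look unmoved, and the gripper is clear of everything.
- **Disagreements:** the wrist and top views differed by 2–5 mm at the dish, the caddy and one bottle. I split the difference, which was well within the clearances. One mid-job top view was blocked by the arm, so I checked the objectives with the wrist camera instead.
- **Not checked:** I saw no readings near the force limits, but I only read forces at the end of each move, not during it.

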